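# Slide the slide carrier out of the drying bench to its mark and hold it

## Task

Pick up the T-handle, fit its square socket fully down on the square stub at the tail of the slide carrier, and with it slide the carrier out over the open end of the drying bench until the dark line scored across the carrier is level with the bench's edge, so that the slides hang clear and can be pushed up from below. The carrier is then past its balance: finish while still gripping the handle and holding the carrier still and level at the line, and never let it tip. Touch the carrier only through the handle, and leave everything else on the worktop where it stands.

Things in the scene. Friction and masses are not known exactly. Their poses are not given: they have to be found in the camera images.
- drying_bench: slide drying bench: low ivory box with a flat dark top plate 300 x 180 mm, 70 mm above the worktop, fixed. Origin: centre of its underside. Its x axis runs along its length towards the open end, over which the carrier is slid out; its long side with the controls is +y, z is up. Two aluminium guide strips (6 mm wide, 8 mm high, at y = +-57 mm) run the full length of the plate with the carrier between them, 4 mm of play each side.
- bench_edge (a point): middle of the top edge of the drying bench's open end (150 mm along x from the bench's origin, 70 mm high); axes as the bench. The ends of the guide strips are flush with this edge.
- carrier: loose slide carrier lying on the plate between the strips: stainless frame 260 mm long (x), 100 mm wide, 6 mm thick (14 mm at the nose bar), about 0.5 kg, with five glass slides lying across it. Origin: centre of its underside; x points outward to the nose, the same way as the bench's x. With the scored line at the bench's edge its centre of mass is about 33 mm beyond the edge, so it tips unless its tail is held down.
- mark (a point): middle of the dark scored line that runs straight across the carrier just behind the innermost slide, on the carrier's top, 45 mm behind the carrier's origin (175 mm behind the nose). It starts 110 to 150 mm inside the bench's edge.
- stub (a point): foot of the square stub on the carrier's tail plate, at the height of the carrier's top (6 mm above its underside), 107 mm behind the carrier's origin. The stub is 15 mm square with sides along the carrier's x and y, stands 16 mm above this point and its top 4.5 mm taper to 10 mm square.
- handle_grip (a point): centre of the T-handle's black crossbar, which is 70 mm long (handle x), 18 mm wide (y) and 18 mm high; it lies 69 mm above the handle's lower face. Below it a 12 mm stem, then a socket block 32 mm square, 24 mm high. The handle (about 95 g, 78 mm tall) stands upright on the worktop on its socket block.
- socket (a point): centre of the mouth of the T-handle's square socket, in its lower face: 17.4 mm square, 18 mm deep, sides along the handle's x and y (it fits the stub in any of four quarter turns). z points up to the crossbar. Fully home, the lower face rests on the carrier's top.
- bottle_mid (a point): small amber reagent bottle, 42 mm diameter, 85 mm tall, on the worktop beside the T-handle; point at its mid-height. Leave alone.
- slide_box_mid (a point): flat closed slide storage box 94 x 174 x 34 mm lying on the worktop below the carrier's overhang; point at its middle. Leave alone.
- jar_mid (a point): lidded glass staining jar, foot 68 mm diameter, 98 mm tall, on the worktop beside the open end of the drying bench; point at its mid-height. Leave alone.
- forceps_mid (a point): steel forceps 125 mm long lying in front of the drying bench; point at the middle. Leave alone.
- rack_mid (a point): white microtube rack 75 x 200 mm, 43 mm tall, behind the drying bench; point at its middle. Leave alone.
- tip_box_mid (a point): closed pipette-tip box 87 x 124 x 67 mm behind the drying bench; point at its middle. Leave alone.
- petri_mid (a point): two stacked petri dishes, 92 mm diameter, 32 mm tall, at the right; point at their middle. Leave alone.
There are look-alikes about, which are no part of the job. Of the things that look like the part that bears handle_grip, the largest one is meant.

How it is judged:
By the outcome, as a careful person would: the job done as asked, in the order asked, and still so for the second after the job is handed in, while the arm keeps its last pose, push and grip.
It also fails if it takes over 50 s, if anything falls off the work surface, if the arm or the gripper's body presses on something with over 40 N, if the wrist force passes 120 N, or if a joint passes its speed limit or range.

## Robot

A 6-joint arm with a two-finger parallel gripper is mounted at the origin on the work surface. World frame = base frame: x ahead of the robot, y to its left, z up, the work surface at z = 0. Lengths are in m, angles in degrees, forces in N, time in s.
With the tool pointing down it reaches from about 0.25 to 0.725 m from the base axis. Payload 9.7 kg.
Tool frame: the origin (TCP) lies between the finger pads; the fingertips stand 11 mm ahead of it and the grasp point (between the pads) lies 8 mm behind it; z points along the fingers, x is the direction in which the jaws open and shut, and the axes are right-handed (so a half turn about z gives the same grasp; the last joint's range is limited). The gripper opens to 85 mm and grips with 20 to 120 N. Pads are 22 mm wide; open, the fingers measure 114 mm over their backs; the gripper's body (76 mm by 85 mm) begins 54 mm behind the grasp point. The pads swing forward as they close: fully open they stand 13 mm farther back than shut.
Start: joints at [68.067, 4.979, 10.078, 95.1, 0, 90], TCP at [0.205, 0.51, 0.242] pointing down, gripper open.
Joint ranges: [-179.16, 179.16], [-48.56, 103.87], [-65.8, 70.77], [-126.05, 130.52], [-82.76, 87.17], [-180, 180]. Speed limits (degrees/s): [127.2, 127.2, 147.25, 180, 180, 180].

## Interface

Orientations are given as [roll, pitch, yaw] about the fixed x, y, z axes, in that order (R = Rz(yaw) Ry(pitch) Rx(roll)).
In Python, from workcell import get_obs, camera, job_done gives the robot as it stands.
- The arm moves only by the tool arm_command, never from a script. Its argument "increments" is a list of rows, each a list of 2 entries, a list of its own where there are three numbers: the shift along the tool's x, y, z in units of 25 mm (1.0 is 25 mm), then the turn about the tool's z in units of 6 degrees (1.0 is 6 degrees). In form: [[[dx, dy, dz], roll], ...]. A call has 1 to 5 rows; each row is the pose to reach, as a shift and turn from the pose measured when the call began, along the tool's axes at that moment; what a row does not reach only later rows make up. A row lasts 1/10 s, in which the tool goes at most 50 mm and 8.59 degrees, less where a joint would pass 70% of its speed; a pose out of reach is approached as far as the arm can. A call with a gripper value outside its range is refused whole. "claw" is the closure, from -1 (fully open) to 1 (shut), so that 0 is half open, set as the call begins (left out, the last holds). The fingers move at their own pace and stop on an object; "force" is the grip in N (left out, the last holds). Time passes only in rows, so rows that repeat a pose let the fingers close. It gives the time, the measured TCP pose, the force and the opening at its end, in the units of the state.
- get_obs(): the state, without advancing time (a new reading comes with each control period).
- camera(name): name is "scene" or "top" or "wrist"; returns a dict with "frame" (384x512x3 uint8, red, green, blue), "range_z" (384x512 float32, m along the optical axis (not along the pixel's ray), 0 where there is no reading), "K" (3x3 intrinsics, pixels), "R" (3x3) and "t" (3): a world point X has camera coordinates R X + t; the wrist camera has in their place "hand_eye" (4x4, takes a point from camera to tool coordinates, whose origin is the TCP and whose axes are the tool frame's). Camera axes: x right, y down, z forward; pixel columns grow to the right and rows downward; lengths in m; the calibration is good to about 2 mm. A picture is of the moment at which its call begins: read the wrist's pose just before it.
- job_done(): hands the job in, once; it reports no verdict.
The state is a dict: "time": time; "q": joint angles; "qd": joint speeds; "joint_efforts": joint torques, N m; "ee_pos": TCP position; "tcp_rot": TCP orientation; "wrist_force": force on the tool from outside, world axes, zero at the start; "torque": the same for the moment, N m; "opening": finger opening in m.
Only numpy, scipy, OpenCV 4.12 (cv2) and the standard library are available. Lean on these libraries where they do the work, as an engineer would, in place of code of your own. Each camera call takes 0.05 s, during which the arm holds its last target.

## Working session

There is one attempt and no reset: what is moved stays moved. The work goes in short steps, Python scripts to look and compute and a tool call to move; the robot and the scene stay as the last step left them, time stands still between calls to the robot, and variables do not carry over. Pictures are saved under pics/ and viewed, and the job is handed in when it is done.

Besides the shell and the picture viewer there is one more tool, called as name(argument=value, ...), one argument or row to a line, values as JSON. arm_command: Moves the arm, as the interface text tells. Its arguments: {"type":"object","properties":{"increments":{"type":"array"},"claw":{"type":"number"},"force":{"type":"number"}},"required":["increments"]}

```bash
mkdir -p pics; cat > h.py <<'E'
import numpy as np, cv2
from workcell import get_obs, camera, job_done
from scipy.spatial.transform import Rotation as Ro
def snap(n,f):
    o=get_obs(); c=camera(n); cv2.imwrite('pics/'+f+'.png',cv2.cvtColor(c['frame'],cv2.COLOR_RGB2BGR)); np.savez('pics/'+f+'.npz',pos=o['ee_pos'],rot=o['tcp_rot'],**c); return o,c
def ext(c):
    # returns cam centre, R cam->world
    if 'R' in c: 
        R=np.array(c['R']);return -R.T@np.array(c['t']),R.T
    H=np.array(c['hand_eye']);Rt=Ro.from_euler('xyz',c['rot'],degrees=True).as_matrix()
    return Rt@H[:3,3]+np.array(c['pos']),Rt@H[:3,:3]
def ray(c,u,v,z):
    C,R=ext(c);d=R@np.linalg.solve(np.array(c['K']),[u,v,1.]);return C+d*(z-C[2])/d[2]
def proj(c,X):
    C,R=ext(c);p=np.array(c['K'])@(R.T@(np.array(X)-C));return p[:2]/p[2]
def cloud(c):
    C,R=ext(c);d=c['range_z'];v,u=np.indices(d.shape);K=np.array(c['K'])
    P=np.stack([(u-K[0,2])/K[0,0]*d,(v-K[1,2])/K[1,1]*d,d],-1);P=P@R.T+C;P[d==0]=np.nan;return P
def load(f): return dict(np.load('pics/'+f+'.npz'))
E
python3 - <<'E'
from h import *
for n in ['scene','top','wrist']:
    o,c=snap(n,n+'0')
print(o)
for n in ['scene','top','wrist']:
    c=load(n+'0');print(n,ext(c),c['K'])
E
```

```text
{'time': 0.1, 'q': array([6.80682726e+01, 5.00526806e+00, 1.00376974e+01, 9.50991248e+01,
       1.02347887e-03, 8.99990582e+01]), 'qd': array([ 0.02847289, -0.10758211,  0.12426577, -0.03903811, -0.02077754,
       -0.02029667]), 'joint_efforts': array([-9.36267206e-04, -5.21560156e+01,  4.65652764e+01,  1.59833551e-02,
       -6.28892872e-05, -7.09947940e-06]), 'ee_pos': array([0.20534627, 0.51001177, 0.24166806]), 'tcp_rot': array([-1.79998975e+02,  6.66954289e-02,  6.80692144e+01]), 'wrist_force': array([-0.12016101,  0.20803035,  0.24630562]), 'torque': array([ 0.01173532, -0.02175993, -0.01680762]), 'opening': 0.08561334327915027}
scene (array([ 1.41826255, -0.50492801,  0.89980716]), array([[ 0.42221734,  0.61194833, -0.66876884],
       [ 0.90635352, -0.27196532,  0.32335455],
       [ 0.01599434, -0.74266689, -0.66947   ]])) [[417.66561696   0.         250.44866022]
 [  0.         417.66561696 191.25085776]
 [  0.           0.           1.        ]]
top (array([ 0.43440428, -0.10401828,  1.10534832]), array([[-0.00606007, -0.98619337,  0.1654869 ],
       [-0.99998033,  0.00570894, -0.00259737],
       [ 0.00161676, -0.16549939, -0.98620857]])) [[423.5023782    0.         255.42328055]
 [  0.         423.5023782  185.48013091]
 [  0.           0.           1.        ]]
wrist (array([0.13980706, 0.53624882, 0.37433742]), array([[ 0.37386577,  0.89067838,  0.25868207],
       [ 0.92748214, -0.35869072, -0.1054412 ],
       [-0.00112734,  0.27934385, -0.96019047]])) [[291.10122052   0.         255.23881731]
 [  0.         291.10122052 192.88544348]
 [  0.           0.           1.        ]]
```

View pics/scene0.png

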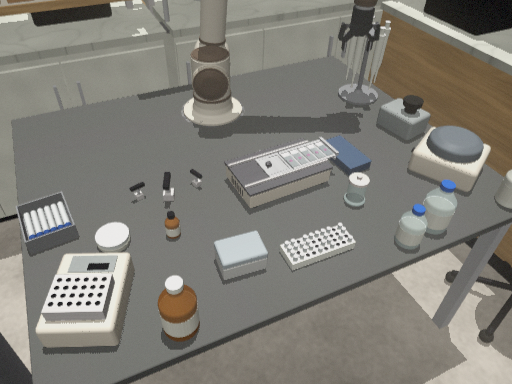

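View pics/top0.png

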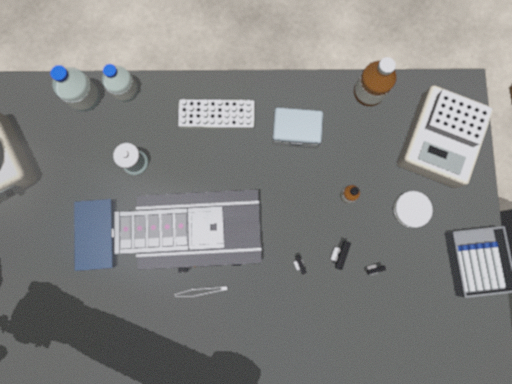

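View pics/wrist0.png

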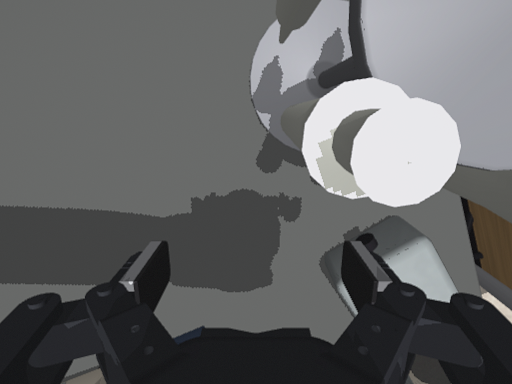

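Candidates for the T-handle (top view): (299,264) small, (341,253) the largest, (375,268) small. In the scene view they are at (196,175), (167,185) and (138,188). I choose the one at (341,253) and check it in a close crop.

```bash
python3 - <<'E'
from h import *
t=cv2.imread('pics/top0.png'); s=cv2.imread('pics/scene0.png')
a=cv2.resize(t[225:290,270:400],(780,390),interpolation=cv2.INTER_CUBIC)
b=cv2.resize(s[160:215,120:220],(780,429),interpolation=cv2.INTER_CUBIC)
cv2.imwrite('pics/crop1.png',np.vstack([a,b])[:819][:, :]) 
cv2.imwrite('pics/crop1.png',cv2.resize(np.vstack([a,b]),(560,590)))
cv2.imwrite('pics/crop2.png',cv2.resize(t[180:280,100:270],(800,470),interpolation=cv2.INTER_CUBIC))
for n in ['top0','scene0']:
    c=load(n);P=cloud(c);ok=P[...,2]>0.06
    for (u,v) in ([(341,253),(299,264),(375,268),(213,227),(125,232)] if n=='top0' else [(167,178),(167,185),(196,173)]):
        print(n,u,v,P[v-1:v+2,u-1:u+2].reshape(-1,3).round(3).tolist()[4], np.nanmax(P[v-8:v+9,u-8:u+9,2]).round(3))
E
```

```text
top0 341 253 [0.442, -0.311, 0.078] 0.081
top0 299 264 [0.416, -0.212, 0.051] 0.055
top0 375 268 [0.405, -0.398, 0.05] 0.054
top0 213 227 [0.505, -0.005, 0.092] 0.092
top0 125 232 [0.495, 0.209, 0.076] 0.085
scene0 167 178 [0.439, -0.314, 0.077] 0.081
scene0 167 185 [0.47, -0.323, 0.077] 0.081
scene0 196 173 [0.422, -0.217, 0.051] 0.053
```

View pics/crop1.png

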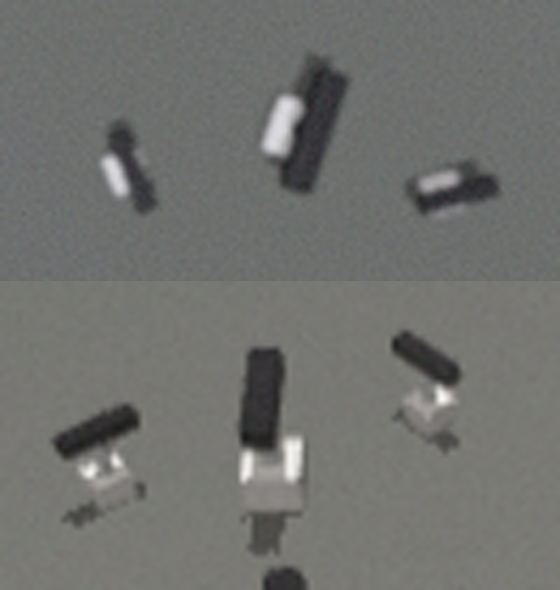

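View pics/crop2.png

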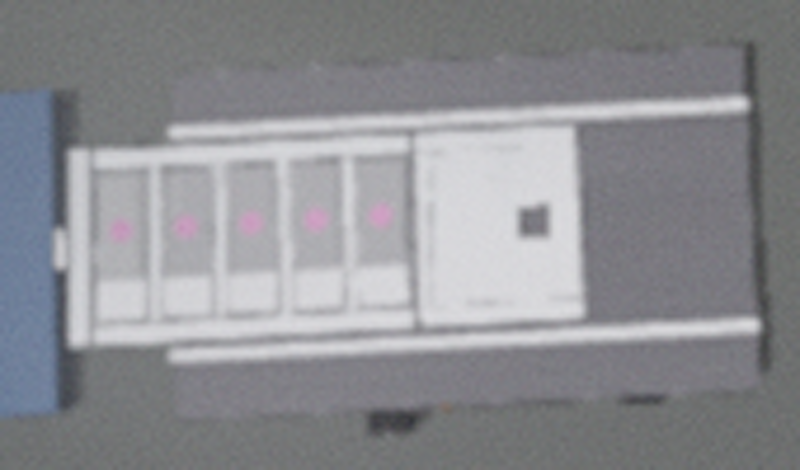

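The crop shows the middle handle at (341,253) is clearly the largest. Its top is at 78 mm, while the other two top out at about 52 mm. Next I measure the handle, stub, bench axes and mark.

```bash
cat > meas.py <<'E'
from h import *
def blob(c,mask,u,v):
    n,l,s,ce=cv2.connectedComponentsWithStats(mask.astype(np.uint8)); return l==l[v,u]
def rect(P,m):
    q=P[m][:,:2].astype(np.float32)*1000; return cv2.minAreaRect(q)
E
python3 - <<'E'
from meas import *
t=load('top0');P=cloud(t)
m=(P[...,2]>0.066);b=blob(t,m,341,253);print('handle top',b.sum(),rect(P,b),np.nanmedian(P[b][:,2]))
# by planes: dark bar pixel contour cast on z=.078
pts=np.array([ray(t,u,v,0.078)[:2] for v,u in zip(*np.where(b))],np.float32)*1000
print('ray z.078',cv2.minAreaRect(pts),pts.mean(0))
s=load('scene0');Q=cloud(s);b2=blob(s,Q[...,2]>0.062,167,178);print('scene',b2.sum(),rect(Q,b2))
for nm,(u,v) in dict(stub=(213,227),edgeL=(136,205),).items(): print(nm,ray(t,u,v,.092))
# plate
m=(np.abs(P[...,2]-0.07)<0.004)&(P[...,0]>.38)&(P[...,0]<.62)&(abs(P[...,1])<.25)
bb=blob(t,m,240,222)|blob(t,m,230,196)|blob(t,m,200,262);print('plate',bb.sum(),rect(P,bb),np.nanmedian(P[bb][:,2]))
# tall stuff on plate
for nm,(u,v) in dict(bottle=(350,193),jar=(130,155),sbox=(94,235)).items(): print(nm,P[v,u])
# stub dark
f=t['frame'].astype(int).sum(2);r=f[215:240,195:225];print(r[::1,8:26]//3)
E
```

```text
handle top 234 ((437.0994567871094, -315.9171447753906), (18.561120986938477, 69.28084564208984), 69.11631774902344) 0.07611951390955218
ray z.078 ((437.3719177246094, -314.3908386230469), (18.779277801513672, 69.48128509521484), 69.16825103759766) [ 436.8772  -314.41803]
scene 116 ((441.1802978515625, -317.5093078613281), (18.883058547973633, 71.07110595703125), 68.94528198242188)
stub [ 0.50455691 -0.00483302  0.092     ]
edgeL [0.55847807 0.18099109 0.092     ]
plate 6738 ((502.1841125488281, 54.36463165283203), (179.9451141357422, 340.78564453125), 2.596637487411499) 0.06972367977927252
bottle [ 0.58815497 -0.34080862  0.0684902 ]
jar [0.68349141 0.20244662 0.08627387]
sbox [0.49041366 0.30069677 0.03154128]
[[214 214 213 212 209 212 215 213 211 212 214 214 214 215 213 214 214 214]
 [213 213 213 212 212 212 212 215 215 213 215 211 215 212 213 216 215 216]
 [211 210 211 212 213 213 214 216 214 214 213 216 214 213 215 213 215 214]
 [213 210 212 212 211 213 212 212 214 214 214 217 215 215 212 215 215 213]
 [215 214 214 214 213 213 215 214 214 213 214 213 215 215 215 215 214 215]
 [2
[... 797 characters left out ...]
176 186 209 218 217 216]
 [215 215 215 216 215 216 214 209 207 208 208 207 208 209 216 215 217 217]
 [217 218 215 216 216 216 216 216 218 216 217 218 218 216 216 216 216 218]
 [214 216 217 215 214 214 215 216 218 216 217 215 217 217 216 215 217 216]
 [216 215 215 215 215 215 217 215 218 217 216 215 215 216 215 216 218 217]
 [216 214 217 215 216 216 217 214 216 216 217 217 217 217 215 215 218 218]
 [216 216 217 215 217 215 215 215 216 217 216 216 215 217 215 215 215 215]
 [216 217 217 216 216 216 216 217 217 214 217 217 214 215 216 214 217 216]
 [215 217 217 218 215 214 216 216 217 213 215 215 215 217 216 214 216 217]
 [216 214 216 215 217 215 216 216 216 216 216 215 216 216 214 216 215 217]]
```

The handle bar is centred at about (0.437, -0.315). It measures 70 x 18.8 mm with its top at 78 mm, and its short axis lies at yaw 69°, so the sizes fit the description. The stub is near (0.505, -0.005), and the bench x axis points to yaw of about 92.6°. I move above the handle.

```bash
cat > inc.py <<'E'
from h import *
import sys
def inc(X,yaw):
    o=get_obs();R=Ro.from_euler('xyz',o['tcp_rot'],degrees=True)
    d=R.inv().apply(np.array(X)-o['ee_pos'])/.025
    dy=-((yaw-o['tcp_rot'][2]+180)%360-180)/6
    print('t',o['time'],'pos',o['ee_pos'].round(4),'rot',o['tcp_rot'].round(2),'F',o['wrist_force'].round(1),'op',round(o['opening'],4),'| inc',d.round(3),'roll',round(dy,3))
if __name__=='__main__':
    a=list(map(float,sys.argv[1:]));inc(a[:3],a[3])
E
python3 inc.py 0.438 -0.315 0.2 69
```

```text
t 0.15 pos [0.2054 0.51   0.2418] rot [-1.800e+02  6.000e-02  6.807e+01] F [0.3 0.3 0.3] op 0.0854 | inc [-27.135  20.96    1.698] roll -0.156
```

arm_command(
  increments=[
    [[-1.4, 1.1, 0], 0],
    [[-3, 2.3, 0], 0],
    [[-4.5, 3.5, 0], 0],
    [[-6, 4.6, 0], 0],
    [[-7.5, 5.8, 0], 0],
  ],
  claw=-0.3,
)

```text
time: 0.65
ee_pos: [0.2697, 0.2802, 0.2417]
tcp_rot: [180.0, 0.1, 68.1]
wrist_force: [1.0, 0.3, -0.3]
opening: 0.0558
```

```bash
python3 inc.py 0.438 -0.315 0.2 69
```

```text
t 0.65 pos [0.2697 0.2802 0.2417] rot [1.7999e+02 6.0000e-02 6.8110e+01] F [ 1.   0.3 -0.3] op 0.0558 | inc [-19.581  15.122   1.69 ] roll -0.148
```

arm_command(
  increments=[
    [[-1.5, 1.2, 0.1], 0],
    [[-3.1, 2.4, 0.3], 0],
    [[-4.7, 3.6, 0.5], 0],
    [[-6.2, 4.8, 0.6], 0],
    [[-7.8, 6.0, 0.7], 0],
  ],
)

```text
time: 1.15
ee_pos: [0.3361, 0.0416, 0.2243]
tcp_rot: [180.0, 0.0, 68.1]
wrist_force: [1.8, 0.3, -0.4]
opening: 0.0556
```

```bash
python3 inc.py 0.438 -0.315 0.2 69
```

```text
t 1.15 pos [0.3361 0.0416 0.2243] rot [1.7996e+02 3.0000e-02 6.8140e+01] F [ 1.8  0.3 -0.4] op 0.0556 | inc [-11.719   9.093   0.986] roll -0.143
```

arm_command(
  increments=[
    [[-1.5, 1.2, 0.1], 0],
    [[-3.1, 2.4, 0.3], 0],
    [[-4.7, 3.6, 0.5], 0],
    [[-6.2, 4.8, 0.6], 0],
    [[-7.8, 6.0, 0.7], -0.1],
  ],
)

```text
time: 1.65
ee_pos: [0.4026, -0.1975, 0.2068]
tcp_rot: [179.9, 0.0, 68.7]
wrist_force: [1.2, 0.8, 0.2]
opening: 0.0555
```

```bash
python3 inc.py 0.438 -0.315 0.2 69
```

```text
t 1.65 pos [ 0.4026 -0.1975  0.2068] rot [1.7994e+02 2.0000e-02 6.8710e+01] F [1.2 0.8 0.2] op 0.0555 | inc [-3.865  3.026  0.278] roll -0.049
```

arm_command(
  increments=[
    [[-1.5, 1.2, 0.1], 0],
    [[-3.0, 2.3, 0.2], 0],
    [[-3.9, 3.0, 0.3], 0],
    [[-3.9, 3.0, 0.3], 0],
  ],
)

```text
time: 2.05
ee_pos: [0.4371, -0.3184, 0.1975]
tcp_rot: [-179.9, 0.0, 68.5]
wrist_force: [-1.2, -0.0, 0.8]
opening: 0.0554
```

```bash
python3 inc.py 0.438 -0.315 0.2 69; python3 -c "
from meas import *
o,c=snap('wrist','wrist1');o,t=snap('top','top1')"
```

```text
t 2.05 pos [ 0.4371 -0.3184  0.1975] rot [-1.7993e+02  1.0000e-02  6.8540e+01] F [-1.2 -0.   0.8] op 0.0554 | inc [ 0.139 -0.015 -0.099] roll -0.077
```

View pics/wrist1.png

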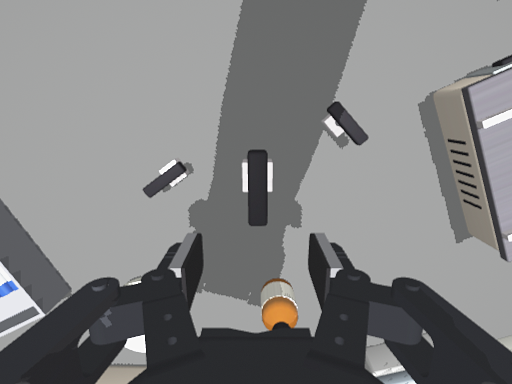

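The wrist view shows the bar at (258,187), nearly aligned with the jaws' midline, with the socket block below it at (258,175). The bottle at (280,310) is well off to the side. I measure the bar from this view.

```bash
python3 - <<'E'
from meas import *
c=load('wrist1');P=cloud(c);b=blob(c,P[...,2]>0.066,258,187)
print(b.sum(),rect(P,b),np.nanmedian(P[b][:,2]))
top=b&(P[...,2]>0.073);print(rect(P,top),P[top].mean(0))
pts=np.array([ray(c,u,v,0.078)[:2] for v,u in zip(*np.where(top))],np.float32)*1000
print(cv2.minAreaRect(pts))
# white block: visible sides at z .024
C,R=ext(c);print(proj(c,[.437,-.315,.078]))
E
python3 inc.py 0.438 -0.316 0.063 69
```

```text
1493 ((436.9866943359375, -316.5927429199219), (17.673744201660156, 69.27114868164062), 68.90643310546875) 0.0787288296475191
((436.9368896484375, -316.6962890625), (17.642728805541992, 69.28266143798828), 69.15038299560547) [ 0.43578877 -0.31602324  0.07862678]
((436.59088134765625, -316.58709716796875), (17.49216079711914, 69.90757751464844), 69.16040802001953)
[259.0783872  188.69203647]
t 2.15 pos [ 0.4367 -0.3157  0.1987] rot [-1.7996e+02 -1.0000e-02  6.8640e+01] F [-0.5  0.1  0.7] op 0.0557 | inc [0.006 0.056 5.429] roll -0.06
```

arm_command(
  increments=[
    [[0, 0, 1.5], 0],
    [[0, 0, 3], -0.08],
    [[0, 0.02, 4.4], -0.08],
    [[0, 0.02, 5.1], -0.08],
    [[-0.02, 0.02, 5.5], -0.08],
  ],
)

```text
time: 2.65
ee_pos: [0.4362, -0.3146, 0.0598]
tcp_rot: [-179.9, -0.0, 69.2]
wrist_force: [-0.1, 0.0, 0.1]
opening: 0.0559
```

```bash
python3 inc.py 0.437 -0.3165 0.061 69.1
```

```text
t 2.65 pos [ 0.4362 -0.3146  0.0598] rot [-1.7986e+02 -5.0000e-02  6.9200e+01] F [-0.1  0.   0.1] op 0.0559 | inc [-0.059  0.056 -0.047] roll 0.017
```

arm_command(
  increments=[
    [[-0.06, 0.05, -0.04], 0],
    [[-0.06, 0.05, -0.04], 0],
    [[-0.06, 0.05, -0.04], 0],
    [[-0.06, 0.05, -0.04], 0],
    [[-0.06, 0.05, -0.04], 0],
  ],
  claw=1,
  force=80,
)

```text
time: 3.15
ee_pos: [0.4378, -0.3169, 0.0626]
tcp_rot: [180.0, -0.0, 69.2]
wrist_force: [0.4, 1.6, 7.1]
opening: 0.0167
```

```bash
python3 inc.py 0.437 -0.3165 0.061 69.1
```

```text
t 3.15 pos [ 0.4378 -0.3169  0.0626] rot [ 1.7998e+02 -2.0000e-02  6.9210e+01] F [0.4 1.6 7.1] op 0.0167 | inc [ 0.003 -0.034  0.065] roll 0.018
```

arm_command(
  increments=[
    [[0, 0, -0.5], 0],
    [[0, 0, -1.5], 0],
    [[0, 0, -3], 0],
    [[0, 0, -4.5], 0],
    [[0, 0, -5.5], 0],
  ],
)

```text
time: 3.65
ee_pos: [0.438, -0.3172, 0.2042]
tcp_rot: [179.8, 0.0, 69.2]
wrist_force: [0.7, -0.9, -1.0]
opening: 0.0163
```

```bash
python3 -c "
from meas import *
o,c=snap('wrist','wrist2');o,t=snap('scene','scene2')"; python3 inc.py 0.5045 -0.0045 0.2 92.7
```

```text
t 3.75 pos [ 0.4388 -0.3178  0.2054] rot [1.796e+02 8.000e-02 6.920e+01] F [-1.  -0.2 -2. ] op 0.0166 | inc [12.649 -1.994  0.182] roll -3.917
```

View pics/wrist2.png

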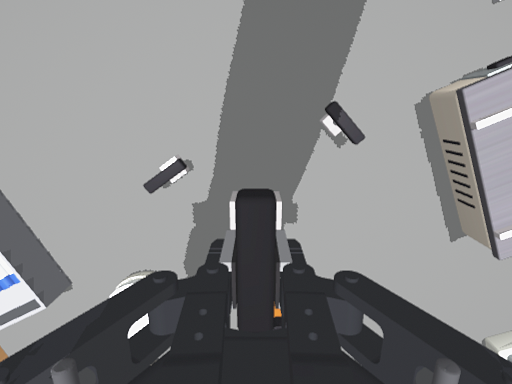

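View pics/scene2.png

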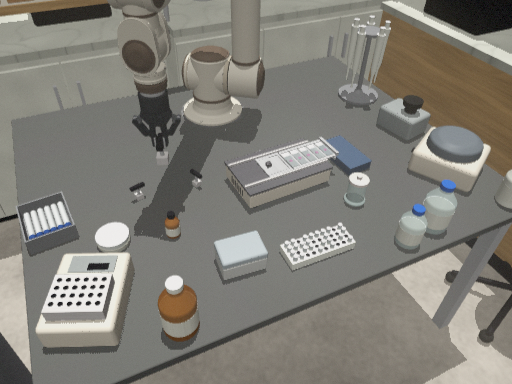

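The handle is lifted and held. The bar is at (256,260), with bits of the white socket block showing beneath it, and everything else stands where it was. I check that the handle is upright, and also find the stub from this calm view.

```bash
python3 - <<'E'
from meas import *
c=load('wrist2');P=cloud(c);pos=c['pos'];R=Ro.from_euler('xyz',c['rot'],degrees=True)
m=(np.abs(P[...,2]-pos[2]-.017)<.02); m[:,:235]=0;m[:,278:]=0;m[:192]=0;m[325:]=0
f=c['frame'].astype(int).sum(2)
T=R.inv().apply((P[m]-pos))*1000
tm=T; print(len(T)); 
top=T[(T[:,2]<-12)];print('top range',top.min(0),top.max(0))
A=np.c_[top[:,:2],np.ones(len(top))];k=np.linalg.lstsq(A,top[:,2],rcond=None)[0];print('plane',k)
# white block patch
for u,v in [(240,200),(236,215),(273,200),(276,215),(256,200),(256,300)]: print(u,v,c['frame'][v,u],(R.inv().apply(P[v,u]-pos)*1000).round(1))
E
```

```text
5503
top range [ -9.47950814 -35.24808307 -28.78491005] [  9.56361607  30.53432575 -12.08269656]
plane [-3.08594541e-02 -1.54863946e-02 -1.66665760e+01]
240 200 [45 44 48] [ -6.8 -33.3 -15.3]
236 215 [30 30 33] [ -8.6 -26.5 -15.2]
273 200 [42 41 45] [  7.2 -33.1 -14.7]
276 215 [170 167 170] [  8.7 -25.9 -13.4]
256 200 [45 45 47] [  0.  -33.5 -16. ]
256 300 [46 45 51] [  0.   14.8 -17. ]
```

arm_command(
  increments=[
    [[1.4, -0.2, 0.1], -0.5],
    [[3.2, -0.5, 0.2], -1.2],
    [[5, -0.8, 0.2], -2],
    [[6.8, -1.1, 0.2], -2.8],
    [[8.6, -1.4, 0.2], -3.5],
  ],
)

```text
time: 4.25
ee_pos: [0.4822, -0.1027, 0.1997]
tcp_rot: [179.7, 0.2, 90.4]
wrist_force: [1.1, 0.3, -1.2]
opening: 0.0168
```

```bash
python3 inc.py 0.5045 -0.0045 0.2 92.7
```

```text
t 4.25 pos [ 0.4822 -0.1027  0.1997] rot [179.67   0.22  90.37] F [ 1.1  0.3 -1.2] op 0.0168 | inc [ 3.923  0.918 -0.022] roll -0.389
```

```bash
python3 -c "
from meas import *
o,c=snap('wrist','wrist3')
for n,(u0,v0,w,h) in dict(top0=(203,217,20,20),scene0=(258,154,20,20)).items():
    t=load(n);g=t['frame'].astype(float).mean(2)[v0:v0+h,u0:u0+w];print(n);print(g[::2,::2].astype(int)) if n=='scene0' else 0
"
```

```text
top0
scene0
[[143 173 187 215 175 147 157 216 208 205]
 [197 154 146 188 213 208 213 168 213 213]
 [188 214 208 212 212 214 214 218 215 212]
 [214 216 217 214 212 199 210 215 215 216]
 [208 216 214 213 119 125 125 214 215 216]
 [108 215 214 213  78 113  83 211 214 214]
 [120 138 215 213 152  77 108 211 210 214]
 [121 119 162 216 212 176 214 213 212 211]
 [119 116 119 161 215 213 214 213 212 211]
 [120 120 119  98 205 215 213 213 205 211]]
```

View pics/wrist3.png

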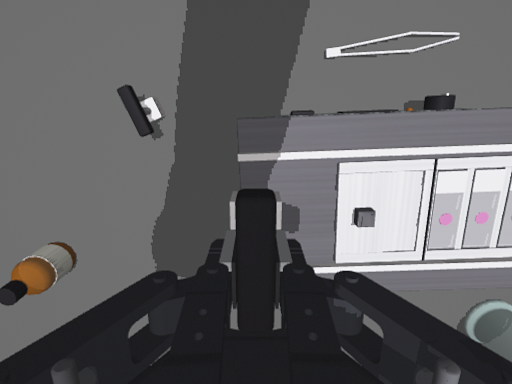

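The wrist view shows the stub at (364,217) with its lit top face, the mark line at (430,210), and the strips running across at rows 150 and 268. The stub is measured in this view.

```bash
python3 - <<'E'
from meas import *
im=cv2.imread('pics/wrist3.png')
cv2.imwrite('pics/crop3.png',np.hstack([cv2.resize(im[195:240,340:390],(400,360),interpolation=cv2.INTER_NEAREST),cv2.resize(im[140:290,330:512],(400,330))[:360] if 0 else cv2.resize(im[140:290,330:512],(400,360))]))
c=load('wrist3');P=cloud(c)
m=(P[...,2]>0.087)&(P[...,2]<0.097);b=blob(c,m,362,215);print('stubtop',b.sum(),rect(P,b),P[b].mean(0))
g=c['frame'].mean(2)
d=(g<140)&(np.indices(g.shape)[1]>345)&(np.indices(g.shape)[1]<385)&(np.indices(g.shape)[0]>200)&(np.indices(g.shape)[0]<235)
ys,xs=np.where(d);print('dark',xs.min(),xs.max(),ys.min(),ys.max())
t=load('top0');Pt=cloud(t);mt=(Pt[...,2]>0.086)&(Pt[...,2]<.1);bt=blob(t,mt,213,227);print('top0 stub',bt.sum(),rect(Pt,bt),Pt[bt].mean(0))
g=t['frame'].mean(2);w=np.clip(214-g[222:234,200:212+9],0,None);w[w<12]=0
vv,uu=np.indices(w.shape);u=(uu*w).sum()/w.sum()+200;v=(vv*w).sum()/w.sum()+222;print('top0 blob',u,v,ray(t,u,v,.086))
E
```

```text
stubtop 282 ((505.95361328125, -4.2218475341796875), (15.185131072998047, 15.440723419189453), 3.7288923263549805) [ 0.50493755 -0.00543575  0.09136948]
dark 353 374 207 226
top0 stub 35 ((505.97808837890625, -3.2946810722351074), (12.458964347839355, 12.193836212158203), 89.87605285644531) [ 0.50604733 -0.00332792  0.08933474]
top0 blob 212.98871013265594 226.69573807507763 [ 0.50570126 -0.00421099  0.086     ]
```

View pics/crop3.png

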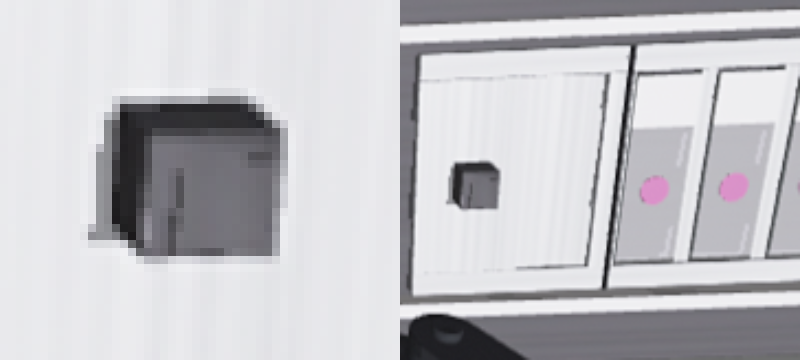

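```bash
python3 - <<'E'
from meas import *
c=load('wrist3');t=load('top0')
def f(x,y): return 330+(x-400)*182/400, 140+y*150/360
a=ray(c,*f(633,45),.076);b=ray(c,*f(603,288),.076);print('mark',a,b,np.degrees(np.arctan2(*(a-b)[1::-1])), np.linalg.norm(a-b))
a2=ray(c,*f(418,55),.076);b2=ray(c,*f(413,293),.076);print('tail',a2,b2,np.degrees(np.arctan2(*(a2-b2)[1::-1])))
# strips, by top view line fits (bright, z 78)
def g(x,y): return 100+x*170/800,180+y*100/470
L=[ray(t,*g(*p),.078) for p in [(172,132),(748,103),(172,355),(758,325)]]
for i in (0,2): d=L[i]-L[i+1];print('strip',L[i].round(4),L[i+1].round(4),np.degrees(np.arctan2(d[1],d[0])),np.linalg.norm(d))
M=[ray(t,*g(*p),.076) for p in [(411,135),(414,325),(577,125),(583,318)]]
for m in M: print(m.round(4))
E
```

```text
mark [0.45413898 0.05603435 0.076     ] [0.55436085 0.06095364 0.076     ] -177.18994767657767 0.10034252412547767
tail [ 0.45844822 -0.03002943  0.076     ] [ 0.55736033 -0.02365351  0.076     ] -176.31178643784392
strip [0.5526 0.1833 0.078 ] [ 0.566  -0.1151  0.078 ] 92.57161099901106 0.29867876713425057
strip [0.4385 0.1787 0.078 ] [ 0.4518 -0.1193  0.078 ] 92.55616793306312 0.2983187782784351
[0.5506 0.0598 0.076 ]
[0.4529 0.0563 0.076 ]
[ 0.5553 -0.0262  0.076 ]
[ 0.4559 -0.03    0.076 ]
```

```bash
python3 inc.py 0.506 -0.004 0.175 92.8
```

```text
t 4.3 pos [ 0.4831 -0.0975  0.1997] rot [1.7965e+02 7.0000e-02 9.0820e+01] F [ 0.7  4.8 -0.3] op 0.0167 | inc [3.726 0.964 0.99 ] roll -0.33
```

arm_command(
  increments=[
    [[1.2, 0.3, 0], -0.1],
    [[2.4, 0.6, 0], -0.2],
    [[3.4, 0.9, 0], -0.33],
    [[3.73, 0.96, 0.5], -0.33],
    [[3.73, 0.96, 0.98], -0.33],
  ],
)

```text
time: 4.8
ee_pos: [0.5058, -0.0033, 0.1741]
tcp_rot: [179.7, 0.1, 92.9]
wrist_force: [-0.5, -0.8, -1.7]
opening: 0.0166
```

```bash
python3 -c "
from meas import *
o,c=snap('wrist','wrist4');o,t=snap('scene','scene4');o,t=snap('top','top4')
im=cv2.imread('pics/scene4.png');cv2.imwrite('pics/crop4.png',np.hstack([cv2.resize(im[110:210,220:350],(400,308)),cv2.resize(cv2.imread('pics/wrist4.png'),(400,308))]))"; python3 inc.py 0.506 -0.004 0.175 92.8
```

```text
t 4.95 pos [ 0.5049 -0.0048  0.1737] rot [1.798e+02 9.000e-02 9.274e+01] F [-0.5  0.4 -0.9] op 0.0168 | inc [ 0.031  0.044 -0.05 ] roll -0.01
```

View pics/crop4.png

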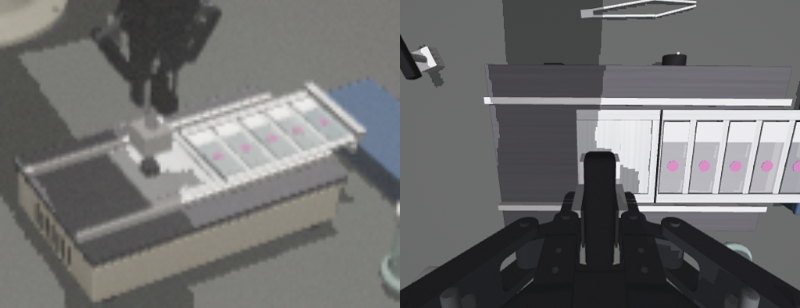

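The scene crop shows the socket block at (150,130) directly above the stub at (150,165). I lower it in small stages and watch the force.

arm_command(
  increments=[
    [[0.03, 0.04, 0.2], 0],
    [[0.03, 0.04, 0.4], 0],
    [[0.03, 0.04, 0.6], 0],
    [[0.03, 0.04, 0.72], 0],
    [[0.03, 0.04, 0.72], 0],
  ],
)

```text
time: 5.45
ee_pos: [0.5058, -0.0042, 0.1553]
tcp_rot: [179.8, 0.1, 92.7]
wrist_force: [-0.8, 0.2, -0.3]
opening: 0.0166
```

```bash
python3 -c "
from meas import *
o,t=snap('scene','scene5')
im=cv2.imread('pics/scene5.png');cv2.imwrite('pics/crop5.png',cv2.resize(im[130:190,235:315],(800,600),interpolation=cv2.INTER_CUBIC))
p=o['ee_pos'];R=Ro.from_euler('xyz',o['tcp_rot'],degrees=True)
for n in('face',): print((p+R.apply([0,0,.0613])).round(4))
"; python3 inc.py 0.506 -0.004 0.155 92.8
```

```text
[ 0.5059 -0.0043  0.094 ]
t 5.5 pos [ 0.5059 -0.0041  0.1556] rot [1.7982e+02 9.0000e-02 9.2730e+01] F [ 0.   0.8 -1.4] op 0.0169 | inc [0.004 0.004 0.024] roll -0.011
```

View pics/crop5.png

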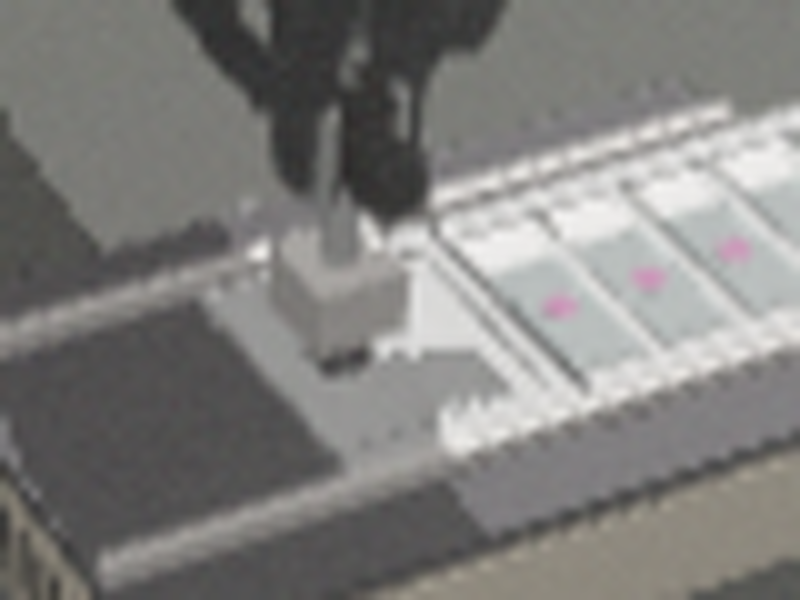

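The stub's foot shows at (345,365) in this crop, centred under the block at (340,300). I continue down.

arm_command(
  increments=[
    [[0, 0, 0.1], 0],
    [[0, 0, 0.2], 0],
    [[0, 0, 0.3], 0],
    [[0, 0, 0.3], 0],
  ],
)

```text
time: 5.9
ee_pos: [0.5058, -0.0041, 0.1477]
tcp_rot: [179.8, 0.1, 92.7]
wrist_force: [-0.9, -0.0, -0.7]
opening: 0.0167
```

```bash
python3 inc.py 0.506 -0.004 0.1373 92.8
```

```text
t 5.9 pos [ 0.5058 -0.0041  0.1477] rot [1.7985e+02 9.0000e-02 9.2740e+01] F [-0.9 -0.  -0.7] op 0.0167 | inc [0.004 0.009 0.415] roll -0.01
```

arm_command(
  increments=[
    [[0, 0, 0.1], 0],
    [[0, 0, 0.2], 0],
    [[0, 0, 0.32], 0],
    [[0, 0, 0.32], 0],
  ],
)

```text
time: 6.3
ee_pos: [0.5056, -0.0041, 0.1392]
tcp_rot: [179.9, 0.1, 92.7]
wrist_force: [-0.1, -0.4, -0.8]
opening: 0.0166
```

```bash
python3 inc.py 0.506 -0.004 0.1373 92.8
```

```text
t 6.3 pos [ 0.5056 -0.0041  0.1392] rot [1.7989e+02 9.0000e-02 9.2740e+01] F [-0.1 -0.4 -0.8] op 0.0166 | inc [0.003 0.018 0.074] roll -0.011
```

arm_command(
  increments=[
    [[0, 0, 0.04], 0],
    [[0, 0, 0.08], 0],
    [[0, 0, 0.08], 0],
  ],
)

```text
time: 6.6
ee_pos: [0.5059, -0.0041, 0.1386]
tcp_rot: [179.8, 0.1, 92.7]
wrist_force: [-2.9, -0.1, 8.0]
opening: 0.0167
```

```bash
python3 inc.py 0.506 -0.004 0.1373 92.8
```

```text
t 6.6 pos [ 0.5059 -0.0041  0.1386] rot [1.7978e+02 1.0000e-01 9.2730e+01] F [-2.9 -0.1  8. ] op 0.0167 | inc [0.006 0.006 0.053] roll -0.011
```

Contact came at TCP z = 0.1386 with 8 N. When the handle stood on the worktop it was gripped at TCP z = 0.0626, so the lower face is now at 0.076, which is fully home. I start sliding along tool x with light downward pressure.

arm_command(
  increments=[
    [[0.1, 0, 0.05], 0],
    [[0.3, 0, 0.05], 0],
    [[0.5, 0, 0.05], 0],
    [[0.7, 0, 0.05], 0],
    [[0.8, 0, 0.05], 0],
  ],
)

```text
time: 7.1
ee_pos: [0.5057, 0.015, 0.1387]
tcp_rot: [179.6, 0.2, 92.7]
wrist_force: [-0.2, -5.8, 6.1]
opening: 0.0168
```

```bash
python3 -c "
from meas import *
o,c=snap('wrist','wrist6');o,t=snap('scene','scene6')
im=cv2.imread('pics/scene6.png');cv2.imwrite('pics/crop6.png',np.hstack([cv2.resize(im[110:210,220:350],(400,308)),cv2.resize(cv2.imread('pics/wrist6.png'),(400,308))]))"; python3 inc.py 0.506 -0.004 0.138 92.8
```

```text
t 7.2 pos [0.5057 0.0152 0.1387] rot [179.63   0.21  92.72] F [-0.3 -3.9  7.4] op 0.0168 | inc [-0.768 -0.023  0.032] roll -0.014
```

View pics/crop6.png

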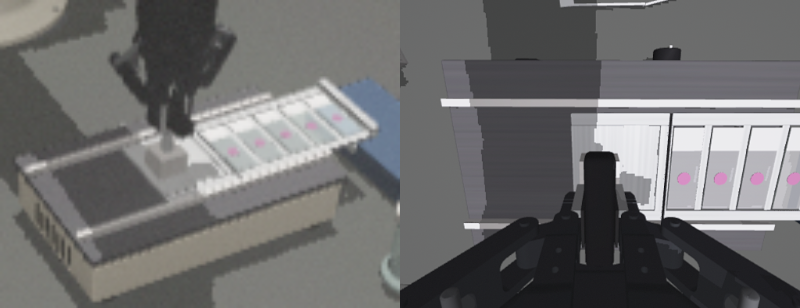

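The carrier moves with the handle, the socket block sits flush on the tail plate, and the carrier is still between the strips. I continue.

arm_command(
  increments=[
    [[0.2, -0.02, 0.05], 0],
    [[0.45, -0.04, 0.05], 0],
    [[0.7, -0.05, 0.05], 0],
    [[0.95, -0.06, 0.05], 0],
    [[1.1, -0.06, 0.05], 0],
  ],
)

```text
time: 7.7
ee_pos: [0.5036, 0.0419, 0.1387]
tcp_rot: [179.5, 0.4, 92.7]
wrist_force: [0.5, -6.9, 8.3]
opening: 0.0163
```

```bash
python3 inc.py 0.506 -0.004 0.138 92.8
```

```text
t 7.7 pos [0.5036 0.0419 0.1387] rot [179.48   0.36  92.68] F [ 0.5 -6.9  8.3] op 0.0163 | inc [-1.838  0.009  0.041] roll -0.021
```

arm_command(
  increments=[
    [[0.25, 0, 0.05], 0],
    [[0.6, 0, 0.05], 0],
    [[0.95, 0, 0.05], 0],
    [[1.3, 0, 0.05], 0],
    [[1.5, 0, 0.06], 0],
  ],
)

```text
time: 8.2
ee_pos: [0.5028, 0.0786, 0.1388]
tcp_rot: [179.3, 0.5, 92.6]
wrist_force: [-0.2, -9.8, 12.0]
opening: 0.0165
```

```bash
python3 inc.py 0.506 -0.004 0.138 92.8;  python3 -c "
from meas import *
o,c=snap('wrist','wrist7');o,t=snap('scene','scene7');o,t=snap('top','top7')
im=cv2.imread('pics/scene7.png');cv2.imwrite('pics/crop7.png',np.hstack([cv2.resize(im[110:210,220:370],(400,308)),cv2.resize(cv2.imread('pics/wrist7.png'),(400,308))]))"
```

```text
t 8.2 pos [0.5028 0.0786 0.1388] rot [179.29   0.52  92.63] F [-0.2 -9.8 12. ] op 0.0165 | inc [-3.306 -0.026  0.061] roll -0.028
```

View pics/crop7.png

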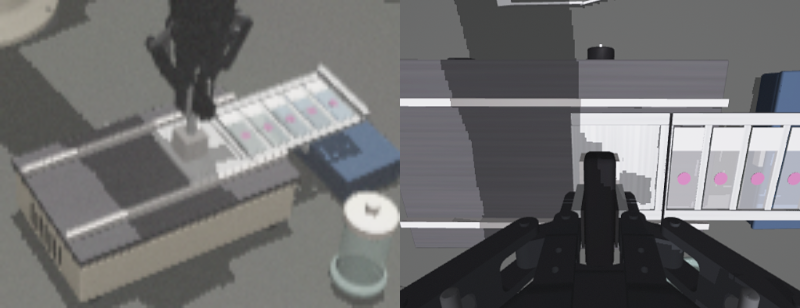

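Still level and between the strips. Now the mark and the bench edge are both in the wrist view, so I measure the remaining distance there.

```bash
python3 -c "
import cv2
im=cv2.imread('pics/wrist7.png');cv2.imwrite('pics/crop8.png',cv2.resize(im[60:320,310:450],(323*1,600),interpolation=cv2.INTER_CUBIC))
cv2.imwrite('pics/crop8.png',cv2.hconcat([cv2.resize(im[120:150,330:430],(800,240),interpolation=cv2.INTER_CUBIC)]))
cv2.imwrite('pics/crop9.png',cv2.resize(im[255:320,330:430],(800,520),interpolation=cv2.INTER_CUBIC))
im=cv2.imread('pics/top7.png');cv2.imwrite('pics/crop10.png',cv2.resize(im[180:280,60:230],(800,470),interpolation=cv2.INTER_CUBIC))
"
```

```text
(no output)
```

View pics/crop8.png

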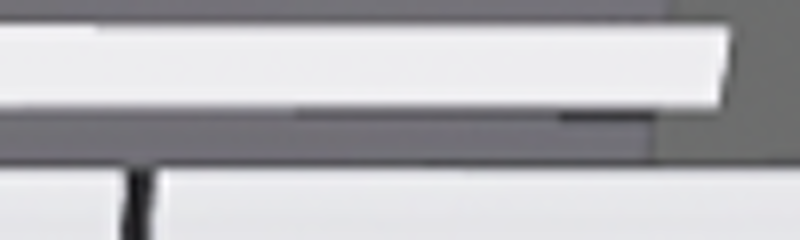

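View pics/crop9.png

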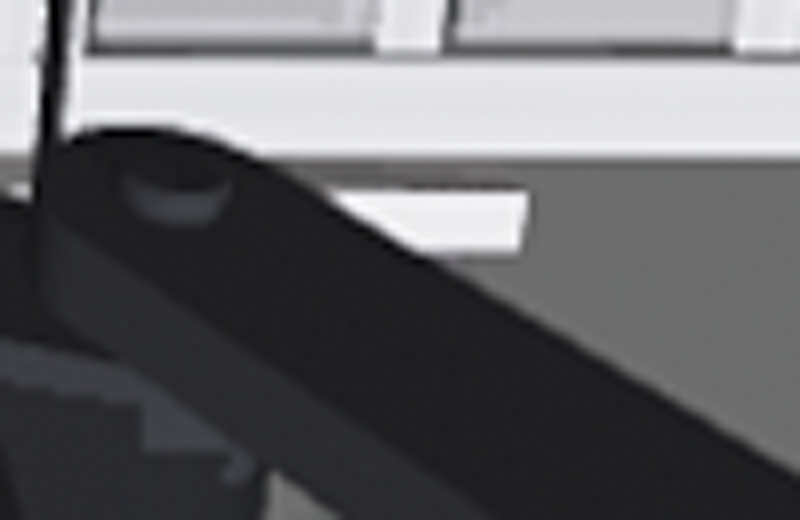

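View pics/crop10.png

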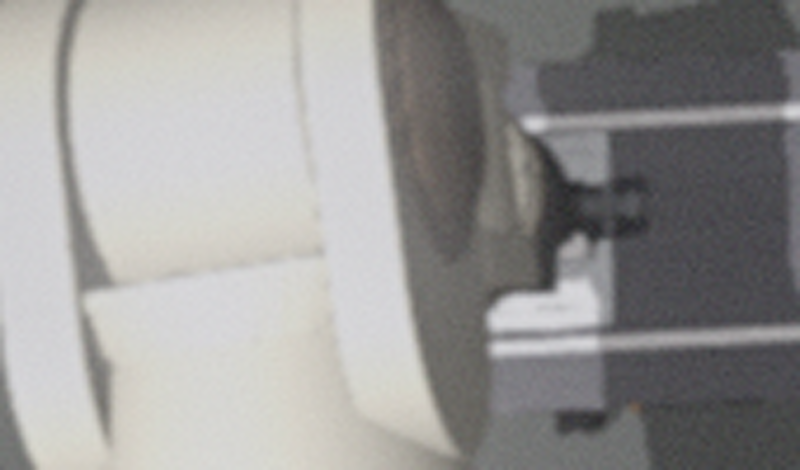

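```bash
cat > d.py <<'E'
from meas import *
def meas(c,edge,marks,w=None):
    E=[ray(c,u,v,z) for u,v,z in edge];M=[ray(c,u,v,.076) for u,v in marks]
    a=np.radians(92.56);x=np.array([np.cos(a),np.sin(a),0]);
    print('edge s',[round((e@x)*1000,1) for e in E],'mark s',[round((m@x)*1000,1) for m in M],'pts',[m.round(4).tolist() for m in M],[e.round(4).tolist() for e in E])
    d=M[0]-M[1];print('mark dir',np.degrees(np.arctan2(d[1],d[0])))
E
python3 - <<'E'
from d import *
c=load('wrist7')
meas(c,[(420.8,122.8,.078),(419.4,132.8,.078),(411.1,138.3,.07),(395.6,278.6,.078),(394.6,285.8,.078)],[(347.1,141.5),(335.8,267.1)])
E
```

```text
edge s [np.float64(161.2), np.float64(161.3), np.float64(160.6), np.float64(161.2), np.float64(161.3)] mark s [np.float64(115.7), np.float64(115.9)] pts [[0.4514, 0.136, 0.076], [0.5454, 0.1404, 0.076]] [[0.4371, 0.1809, 0.078], [0.4434, 0.1813, 0.078], [0.4478, 0.1808, 0.07], [0.5517, 0.186, 0.078], [0.558, 0.1864, 0.078]]
mark dir -177.3232380962953
```

Remaining distance is about 45.3 mm, and five edge points agree within 0.7 mm. I go on about 37 mm while keeping the downward pressure.

arm_command(
  increments=[
    [[0.25, 0, 0.05], 0],
    [[0.6, 0, 0.05], 0],
    [[0.95, 0, 0.05], 0],
    [[1.3, 0, 0.05], 0],
    [[1.5, 0, 0.05], 0],
  ],
)

```text
time: 8.85
ee_pos: [0.5019, 0.1158, 0.1388]
tcp_rot: [179.1, 0.6, 92.6]
wrist_force: [0.6, -8.3, 8.3]
opening: 0.0169
```

```bash
python3 inc.py 0.506 -0.004 0.138 92.8;  python3 -c "
from meas import *
o,c=snap('wrist','wrist8');o,t=snap('scene','scene8')
im=cv2.imread('pics/scene8.png');cv2.imwrite('pics/crop11.png',np.hstack([cv2.resize(im[110:210,220:370],(400,308)),cv2.resize(cv2.imread('pics/wrist8.png'),(400,308))]))
im=cv2.imread('pics/wrist8.png')
cv2.imwrite('pics/crop12.png',cv2.vconcat([cv2.resize(im[120:155,330:430],(800,280),interpolation=cv2.INTER_CUBIC),cv2.resize(im[255:295,330:430],(800,320),interpolation=cv2.INTER_CUBIC)]))
"
```

```text
t 8.85 pos [0.5019 0.1158 0.1388] rot [179.12   0.58  92.63] F [ 0.6 -8.3  8.3] op 0.0169 | inc [-4.792 -0.057  0.081] roll -0.029
```

View pics/crop11.png

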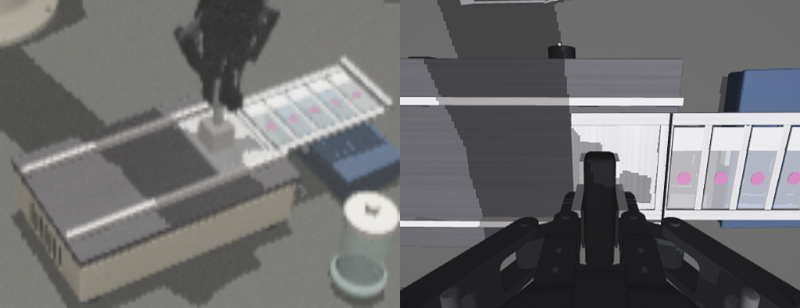

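View pics/crop12.png

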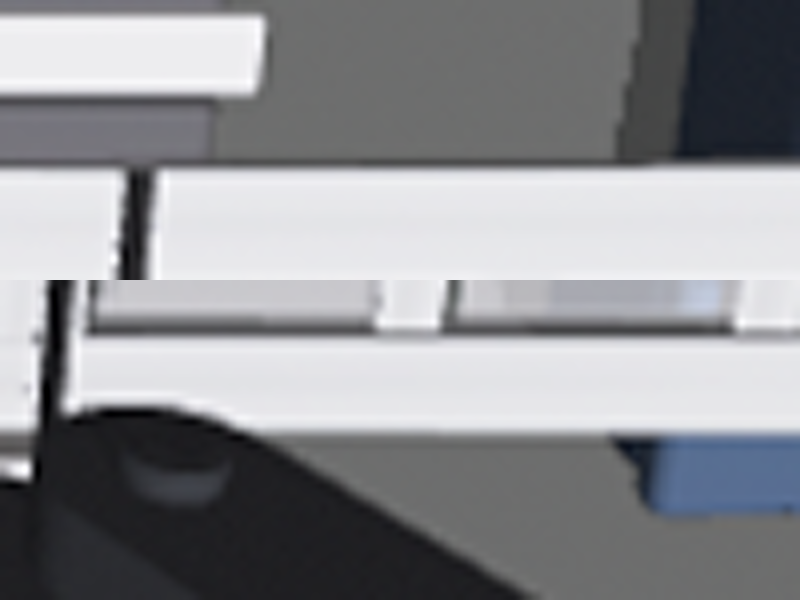

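Level, with the mark line at (140,175) in the crop close to the strip end at (262,50). Remaining distance is computed.

```bash
python3 - <<'E'
from d import *
c=load('wrist8')
meas(c,[(362.8,121.6,.078),(361.8,131.6,.078),(356.4,137.1,.07)],[(347.1,141.5),(335.8,267.1)])
E
python3 inc.py 0.506 -0.004 0.138 92.8
```

```text
edge s [np.float64(161.1), np.float64(161.1), np.float64(160.6)] mark s [np.float64(152.8), np.float64(153.1)] pts [[0.4506, 0.1731, 0.076], [0.5447, 0.1776, 0.076]] [[0.4373, 0.1808, 0.078], [0.4436, 0.1811, 0.078], [0.448, 0.1808, 0.07]]
mark dir -177.27535132513646
t 8.95 pos [0.5019 0.1162 0.1388] rot [179.12   0.52  92.66] F [ 0.3 -3.7  9. ] op 0.0169 | inc [-4.809 -0.058  0.076] roll -0.024
```

arm_command(
  increments=[
    [[0.1, 0, 0.05], 0],
    [[0.2, 0, 0.05], 0],
    [[0.29, 0, 0.05], 0],
    [[0.29, 0, 0.05], 0],
    [[0.29, 0, 0.05], 0],
  ],
)

```text
time: 9.45
ee_pos: [0.5022, 0.1226, 0.1389]
tcp_rot: [179.0, 0.6, 92.6]
wrist_force: [-1.0, -5.5, 7.8]
opening: 0.0164
```

```bash
python3 inc.py 0.506 -0.004 0.138 92.8;  python3 -c "
from meas import *
o,c=snap('wrist','wrist9')
im=cv2.imread('pics/wrist9.png')
cv2.imwrite('pics/crop13.png',cv2.vconcat([cv2.resize(im[120:155,330:430],(800,280),interpolation=cv2.INTER_CUBIC),cv2.resize(im[255:295,330:430],(800,320),interpolation=cv2.INTER_CUBIC)]))
"; python3 inc.py 0.506 -0.004 0.138 92.8
```

```text
t 9.45 pos [0.5022 0.1226 0.1389] rot [178.99   0.61  92.62] F [-1.  -5.5  7.8] op 0.0164 | inc [-5.067 -0.08   0.087] roll -0.029
t 9.5 pos [0.5022 0.1226 0.1389] rot [178.98   0.61  92.62] F [ 0.1 -4.4  7.6] op 0.0165 | inc [-5.066 -0.081  0.09 ] roll -0.03
```

View pics/crop13.png

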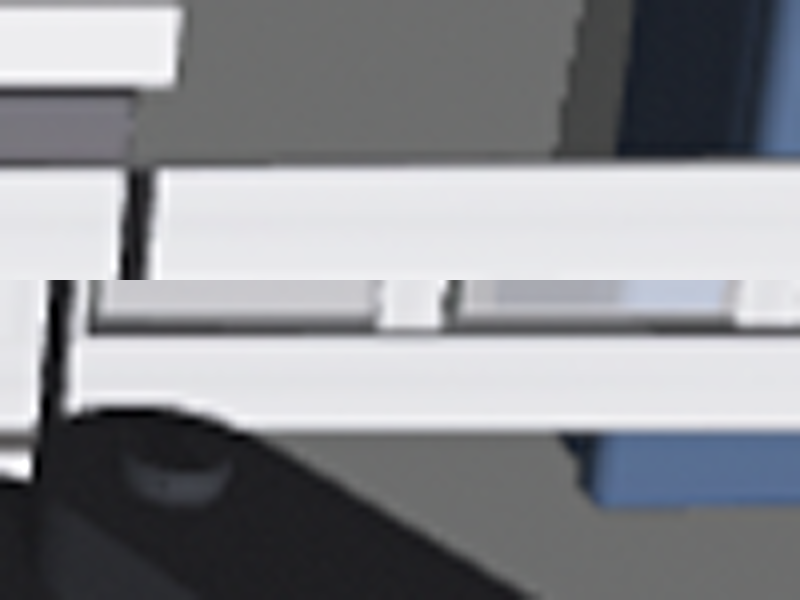

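```bash
python3 - <<'E'
from d import *
c=load('wrist9')
meas(c,[(352.3,120.6,.078),(351.4,130.6,.078),(346.3,135.8,.07)],[(347.1,141.4),(335.8,267.1)])
P=cloud(c);
# carrier level: heights along side rails right of edge, and tail plate
for u,v in [(300,150),(320,150),(360,145),(400,145),(440,145),(480,145),(500,145),(360,264),(400,264),(450,264),(500,264)]:
    print(u,v,P[v-1:v+2,u-1:u+2].reshape(-1,3).mean(0).round(4))
E
```

```text
edge s [np.float64(161.1), np.float64(161.1), np.float64(160.5)] mark s [np.float64(159.6), np.float64(159.9)] pts [[0.4509, 0.1799, 0.076], [0.5452, 0.1845, 0.076]] [[0.4374, 0.1808, 0.078], [0.4437, 0.1811, 0.078], [0.4479, 0.1807, 0.07]]
mark dir -177.23340176987253
300 150 [0.458  0.1493 0.0765]
320 150 [0.4573 0.1625 0.0768]
360 145 [0.4528 0.1886 0.0763]
400 145 [0.4515 0.2145 0.0772]
440 145 [0.4503 0.2408 0.0768]
480 145 [0.4491 0.2668 0.0769]
500 145 [0.4485 0.2798 0.0769]
360 264 [0.5408 0.2017 0.0773]
400 264 [0.5394 0.2315 0.077 ]
450 264 [0.5376 0.2687 0.0768]
500 264 [nan nan nan]
```

Carrier rails read z = 0.0763–0.0773 along their full length, so the carrier is level. The mark is still about 1.2 mm short, so I nudge it.

arm_command(
  increments=[
    [[0.05, 0, 0.05], 0],
    [[0.08, 0, 0.05], 0],
    [[0.08, 0, 0.05], 0],
    [[0.08, 0, 0.05], 0],
  ],
)

```text
time: 9.9
ee_pos: [0.5025, 0.1237, 0.1389]
tcp_rot: [178.9, 0.7, 92.6]
wrist_force: [-1.0, -7.5, 8.4]
opening: 0.0168
```

```bash
python3 inc.py 0.506 -0.004 0.138 92.8;  python3 -c "
from meas import *
o,c=snap('wrist','wrist10')
im=cv2.imread('pics/wrist10.png')
cv2.imwrite('pics/crop14.png',cv2.vconcat([cv2.resize(im[120:155,330:430],(800,280),interpolation=cv2.INTER_CUBIC),cv2.resize(im[255:295,330:430],(800,320),interpolation=cv2.INTER_CUBIC)]))
"; python3 inc.py 0.506 -0.004 0.138 92.8
```

```text
t 9.9 pos [0.5025 0.1237 0.1389] rot [178.88   0.73  92.58] F [-1.  -7.5  8.4] op 0.0168 | inc [-5.107 -0.093  0.1  ] roll -0.036
t 9.95 pos [0.5025 0.1236 0.1389] rot [178.88   0.73  92.58] F [-0.8 -6.2  8.1] op 0.0166 | inc [-5.106 -0.093  0.1  ] roll -0.037
```

View pics/crop14.png

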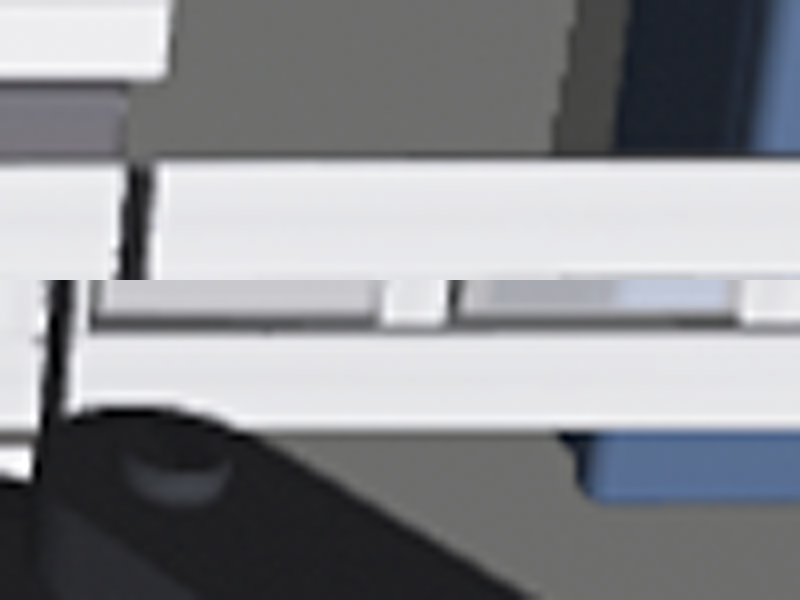

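```bash
python3 - <<'E'
from d import *
c=load('wrist10')
meas(c,[(351.3,119.6,.078),(350.3,129.3,.078),(345.2,134.6,.07)],[(347.1,141.4),(335.9,267.1)])
# subpixel mark/edges by gradient
g=c['frame'].astype(float).mean(2)
for v in (143,144,146,148): r=g[v,338:358];w=np.clip(200-r,0,None);print('mark u',v,(w*np.arange(338,358)).sum()/w.sum())
for v in (265,267): r=g[v,330:344];w=np.clip(200-r,0,None);print('mark u',v,(w*np.arange(330,344)).sum()/w.sum())
for v in (122,124,126,128): r=g[v,335:365];k=np.argmax(-np.diff(r));print('strip end',v,335+k+ (r[k]-160)/(r[k]-r[k+1]),r[k-1:k+3])
for v in (133,135,136): r=g[v,335:358];print('plate',v,r.astype(int))
E
```

```text
edge s [np.float64(161.2), np.float64(161.2), np.float64(160.5)] mark s [np.float64(160.5), np.float64(160.9)] pts [[0.4514, 0.1808, 0.076], [0.5457, 0.1854, 0.076]] [[0.4373, 0.1809, 0.078], [0.4434, 0.1812, 0.078], [0.4476, 0.1807, 0.07]]
mark dir -177.1965048214037
mark u 143 347.05573147561745
mark u 144 346.82170050761425
mark u 146 346.4143546441495
mark u 148 346.4009870450339
mark u 265 336.505657708628
mark u 267 336.3198942498347
strip end 122 350.73376623376623 [240.66666667 235.33333333 132.66666667 105.33333333]
strip end 124 350.61538461538464 [240.66666667 234.66666667 113.33333333 107.        ]
strip end 126 350.50276243093924 [239.66666667 220.66666667 100.         107.66666667]
strip end 128 350.46583850931677 [243.         210.         102.66666667 108.        ]
plate 133 [121 121 121 121 122 121 121 121 121 123 125 109 109 109 109 110 109 109
 109 109 109 109 109]
plate 135 [121 120 121 121 120 121 121 121 120 113 100 110 110 109 109 110 110 109
 109 109 109 110 110]
plate 136 [121 121 121 121 121 121 122 121 120 110  99 110 110 110 109 109 110 110
 109 109 109 109 109]
```

The mark (160.7) and edge (160.5–161.2) agree within about 0.5 mm. I relax the residual forward push, keep the downward hold, and check it stays still and level.

arm_command(
  increments=[
    [[0, 0, 0.06], 0],
    [[0, 0, 0.06], 0],
    [[0, 0, 0.06], 0],
    [[0, 0, 0.06], 0],
    [[0, 0, 0.06], 0],
  ],
)

```text
time: 10.45
ee_pos: [0.5027, 0.1233, 0.1388]
tcp_rot: [178.8, 0.8, 92.6]
wrist_force: [-3.6, -2.5, 9.4]
opening: 0.0163
```

```bash
python3 -c "
from meas import *
o,c=snap('wrist','wrist11');o,t=snap('scene','scene11');o,t=snap('top','top11')
im=cv2.imread('pics/wrist11.png');s=cv2.imread('pics/scene11.png')
cv2.imwrite('pics/crop15.png',cv2.vconcat([cv2.resize(im[120:155,330:430],(800,280),interpolation=cv2.INTER_CUBIC),cv2.resize(im[255:295,330:430],(800,320),interpolation=cv2.INTER_CUBIC)]))
cv2.imwrite('pics/crop16.png',cv2.resize(s[110:210,220:370],(800,533),interpolation=cv2.INTER_CUBIC))
from d import meas as mm
g=c['frame'].astype(float).mean(2)
def cen(v,a,b): r=g[v,a:b];w=np.clip(200-r,0,None);return (w*np.arange(a,b)).sum()/w.sum()
def end(v): r=g[v,335:365];k=np.argmax(-np.diff(r));return 335+k+(r[k]-165)/(r[k]-r[k+1])
c=load('wrist11')
mm(c,[(end(v),v,.078) for v in (122,124,126,128)],[(cen(v,338,358),v) for v in (144,)]+[(cen(v,330,344),v) for v in (265,)])
P=cloud(c)
for u,v in [(300,150),(320,150),(360,145),(400,145),(440,145),(480,145),(500,145),(360,264),(400,264),(450,264)]: print(u,v,P[v-1:v+2,u-1:u+2].reshape(-1,3).mean(0).round(4)[2])
"; python3 inc.py 0.506 -0.004 0.138 92.8
```

```text
edge s [np.float64(161.1), np.float64(161.2), np.float64(161.1), np.float64(161.0)] mark s [np.float64(160.3), np.float64(161.1)] pts [[0.4533, 0.1808, 0.076], [0.5441, 0.1856, 0.076]] [[0.439, 0.1809, 0.078], [0.4403, 0.181, 0.078], [0.4415, 0.181, 0.078], [0.4428, 0.1809, 0.078]]
mark dir -176.93436170451068
300 150 0.0768
320 150 0.0769
360 145 0.0769
400 145 0.0771
440 145 0.0771
480 145 0.077
500 145 0.0768
360 264 0.0769
400 264 0.0771
450 264 0.077
t 10.6 pos [0.5027 0.1233 0.1388] rot [178.81   0.75  92.57] F [-3.4 -2.3  9.9] op 0.0164 | inc [-5.093 -0.097  0.098] roll -0.038
```

View pics/crop15.png

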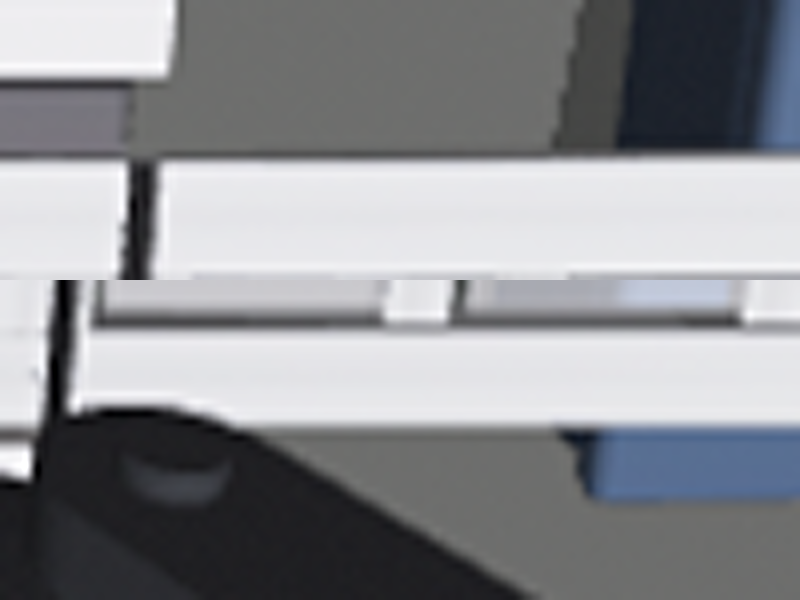

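View pics/crop16.png

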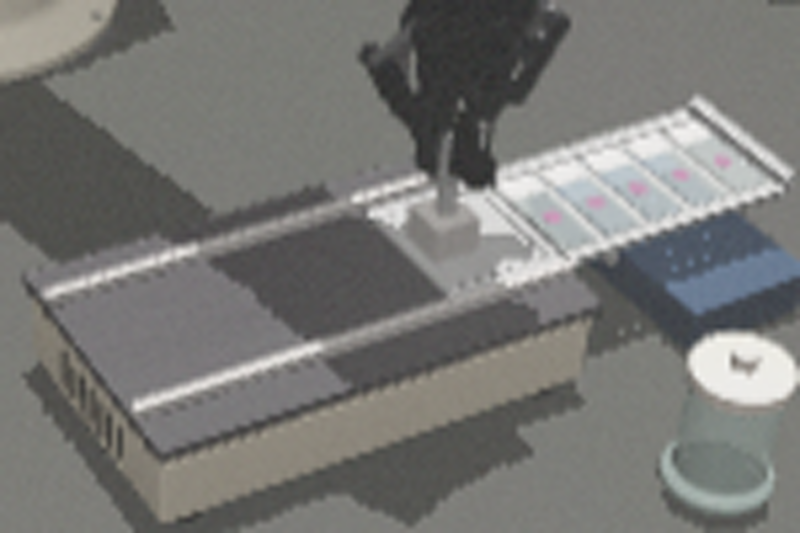

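The mark is level with the edge to about 0.4 mm, the carrier is level, the block sits flush on the tail plate and the hold-down is about 10 N. I hand it in.

```bash
python3 -c "
from h import *
o=get_obs();print(o['time'],np.abs(o['qd']).max())
print(job_done())"
```

```text
10.6 0.05247912438105907
the job is handed in; nothing more can be done
None
```

I picked up the largest T-handle, seated its socket on the stub, and slid the carrier out about 127 mm. I handed in at 10.6 s, still gripping the handle and pressing the tail down with about 10 N.

**Last checks**
- **Socket:** contact height put its lower face at 76 mm, the height of the carrier's top, so it was fully home.
- **Mark:** in the wrist view its ends lie 0.8 mm inside the edge and level with it, about 0.4 mm short on average. The plate-edge points, last taken just before I eased off the forward push, sat about 0.6 mm nearer than the strip ends I used as the edge.
- **Level:** the carrier's rails read 76.8 to 77.1 mm high along the visible length, so it is level. The arm was still.
- **Other objects:** I compared the full scene only after lifting the handle. The last crop shows the bench, slide box and jar where they stood.

**What disagreed**
- **Edge position:** the top and wrist cameras differed by about 2.5 mm, so I used the wrist view for both mark and edge.
- **Tool tilt:** the tool had leaned about 1.4° by the end of the push, and I did not correct it. The socket block still looks flush in the picture.
- **Skew:** the mark line runs about 0.5° off square to the bench, within the play between the strips.

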